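# Unlock the parts carousel, bring the tall jar to the front and hold it there

### The job

Pull the locking plug up out of its socket beside the parts carousel and set it down in the shallow grey tray. Then turn the carousel until the tall jar stands at the front, in line with the pointer, and finish while still holding the carousel still there, because its spring swings it back when let go. Keep all jars upright in their pockets and leave the other things on the bench alone.

Things in the scene. Friction and masses are not known exactly. Their poses are not given: they have to be found in the camera images.
- stand: Fixed steel stand of the carousel; origin on the bench under the turntable's vertical axis. Its -x points to the carousel's front: a tongue there carries an upright pointer, 160 mm from the axis, top 48 mm above the bench. At its -y side, 128 mm from the axis, a 36 mm square socket block, 30 mm tall, holds the locking plug.
- front (a point): The point on the turntable's top (44 mm above the bench), 66 mm from the axis towards the pointer, fixed to the stand: where the middle of a jar that faces front lies.
- carousel: The turntable: wooden disc 192 mm across, top 44 mm above the bench; origin on the axis at bench height. Turns only counterclockwise seen from above, from its parked stop (axes then as the stand's) to 3.5 rad. A spring drags it back with 0.30 to 0.41 N m, about 3 N at the peg, plus 0.2 N m per rad/s of drag. A fork on its rim straddles the plug: no turning while the plug is in.
- peg (a point): The turntable's handle: upright round black peg 16 mm across, from 44 to 119 mm above the bench, 128 mm from the axis on a lug of the rim. This point is on its middle line, 100 mm above the bench. Jars stay 25 mm or more from it; it turns freely between the fingers. When parked it stands 20 degrees clockwise of the stand's +x.
- plug: Locking plug, upright in the socket: steel shank 12 mm across, 48 mm long, under a round black head 24 mm across, 32 mm tall. Origin: middle of the lower tip, z up through the head; when home the tip is 4 mm above the bench. A sprung detent clicks in a groove of the shank: pull straight up with 5 to 10 N; the tip leaves the turntable's fork after 40 mm.
- plug_grip (a point): Middle of the plug's head, 64 mm above the tip (68 mm above the bench when home).
- plug_mid (a point): Point on the plug's axis 45 mm above its tip.
- tray: Shallow open grey plastic tray fixed to the bench right of the carousel, 180 x 140 mm (x, y), 35 mm tall, walls and floor about 4 mm; origin under its middle.
- tall_jar: The jar wanted: the only tall one, 92 mm tall, 40 mm across, white with a grey cap; origin under its middle. Six jars stand in ring pockets 14 mm tall, 60 degrees apart, middles 66 mm from the turntable's axis; this one starts in one of the three that lie 40, 100 or 160 degrees clockwise (from above) of the front.
- jar1: One of the five short jars, 58 mm tall, 40 mm across, in another pocket; origin under its middle.
- jar2: One of the five short jars, 58 mm tall, 40 mm across, in another pocket; origin under its middle.
- jar3: One of the five short jars, 58 mm tall, 40 mm across, in another pocket; origin under its middle.
- jar4: One of the five short jars, 58 mm tall, 40 mm across, in another pocket; origin under its middle.
- jar5: One of the five short jars, 58 mm tall, 40 mm across, in another pocket; origin under its middle.
- tape_roll: Empty tape core, a cardboard ring 96 mm across and 48 mm tall, standing beyond the tray. Leave alone.
- mug: White mug 90 mm tall, to the left. Leave alone.
- small_carton: Small closed carton 110 x 80 x 60 mm, far left. Leave alone.
- tape_dispenser: Bench tape dispenser 160 x 52 mm, 84 mm tall, left of the carousel. Leave alone.
- flat_carton: Flat closed carton 120 x 90 x 35 mm, right of the tray. Leave alone.
- screwdriver: Screwdriver about 200 mm long, lying on the bench along the tray's left (+y) side. Leave alone.
Mind the look-alikes: they are no part of the job. Of the things that look like the tray, take the one that is farthest from the robot's base at the start.

How it is judged:
By the outcome, as a careful person would: the job done as asked, in the order asked, and still so for the second after the job is handed in, while the arm keeps its last pose, push and grip.
It also fails if it takes over 67 s, if anything falls off the work surface, if the arm or the gripper's body presses on something with over 40 N, if the wrist force passes 120 N, or if a joint passes its speed limit or range.

### The arm

A 6-joint arm with a two-finger parallel gripper is mounted at the origin on the work surface. World frame = base frame: x ahead of the robot, y to its left, z up, the work surface at z = 0. Lengths are in m, angles in rad, forces in N, time in s.
With the tool pointing down it reaches from about 0.25 to 0.775 m from the base axis. Payload 4 kg.
Tool frame: the origin (TCP) lies at the very end of the fingers, on their centre line; the grasp point (between the pads) lies 19 mm behind it; z points along the fingers, y is the line along which they close (so a half turn about z gives the same grasp; the last joint's range is limited). The gripper opens to 94 mm and grips with 3 to 60 N. Pads are 16 mm wide; open, the fingers measure 119 mm over their backs; the gripper's body (75 mm by 177 mm) begins 78 mm behind the grasp point.
Start: joints at [-1.218, 0.087, 1.371, -0, 1.684, -0.103], TCP at [0.242, -0.494, 0.171] pointing down, gripper open.
Joint ranges: [-3.1, 3.1], [-0.76, 2.03], [0.27, 2.55], [-1.08, 4.22], [0.17, 2.65], [-2.57, 2.57]. Speed limits (rad/s): [2.79, 2.79, 3.14, 3.14, 3.14, 3.14].

### API

Orientations are given as [roll, pitch, yaw] about the fixed x, y, z axes, in that order (R = Rz(yaw) Ry(pitch) Rx(roll)).
In Python, from bench import robot gives the robot as it stands. The module is installed in compiled form; this text tells all that it offers.
- The arm moves only by the tool move_arm, never from a script. Its argument "deltas" is one flat list of numbers, 7 for each row, row after row: the turn, a rotation vector about the tool's x, y, z in rad, then the shift along the tool's x, y, z in cm, then the closure, from -1 (fully open) to 1 (shut). A call has 1 to 8 rows; each row is the pose to reach, as a shift and turn from the pose commanded when the call began, along the tool's axes at that moment; what a row does not reach only later rows make up. A row lasts 1/10 s, in which the tool goes at most 50 mm and 8.59 degrees, less where a joint would pass 70% of its speed; a pose out of reach is approached as far as the arm can. A call with a gripper value outside its range is refused whole. The fingers move at their own pace and stop on an object; the grip force is fixed at half the most. Time passes only in rows, so rows that repeat a pose let the fingers close. It gives the time, the measured TCP pose, the force, the opening and the grip force at its end, in the units of the state.
- robot.get_obs(): the state, without advancing time (a new reading comes with each control period).
- robot.snapshot(name): name is "side" or "top" or "wrist"; returns a dict with "image" (400x640x3 uint8, red, green, blue), "depth" (400x640 float32, m along the optical axis (not along the pixel's ray), 0 where there is no reading), "fov_y" (degrees; the focal length in pixels is half the picture's height over the tangent of half this angle, whatever the lens; pixels are square), "cx", "cy" (the principal point, pixels), "D" ([k1, k2, p1, p2, k3] as OpenCV has them; the pictures are not rectified), "origin" and "orientation" of the camera in the world; the wrist camera has in their place "T_tool_cam" (4x4, takes a point from camera to tool coordinates, whose origin is the TCP and whose axes are the flange's). Camera axes: x right, y up, looking along -z (the intrinsics and any distortion apply to the point x, -y, -z); pixel columns grow to the right and rows downward; lengths in m; the calibration is good to about 2 mm. A picture is of the moment at which its call begins: read the wrist's pose just before it.
- robot.close_job(): hands the job in; it is judged then, once.
The state is a dict: "time": time; "joint_positions": joint angles; "qvel": joint speeds; "joint_torque": joint torques, N m; "tool_pos": TCP position; "ee_rot": TCP orientation; "wrist_force": force on the tool from outside, world axes, zero at the start; "wrist_torque": the same for the moment, N m; "width": finger opening in m; "finger_force": force on a finger pad.
Only numpy, scipy, OpenCV 4.12 (cv2) and the standard library are available. Lean on these libraries where they do the work, as an engineer would, in place of code of your own. Each camera call takes 0.05 s, during which the arm holds its last target. There are 200 camera calls.

## Working session

There is one attempt and no reset: what is moved stays moved. The work goes in short steps, Python scripts to look and compute and a tool call to move; the robot and the scene stay as the last step left them, time stands still between calls to the robot, and variables do not carry over. Pictures are saved under pics/ and viewed, at most 10 in all, crops included, and the job is handed in when it is done.

Besides the shell and the picture viewer there is one more tool, called after ">>>" by a JSON object that holds its "fn" and its "kwargs". move_arm: Moves the arm, as the interface text tells. Its arguments: {"type":"object","properties":{"deltas":{"type":"array","items":{"type":"number"}}},"required":["deltas"]}

```bash
mkdir -p pics; cat > h.py <<'E'
import numpy as np, cv2
from scipy.spatial.transform import Rotation as R
from bench import robot
def snap(name):
    o=robot.get_obs(); s=robot.snapshot(name)
    s['f']=200/np.tan(np.radians(s['fov_y'])/2)
    if name=='wrist':
        T=np.eye(4);T[:3,:3]=Rm(o['ee_rot']);T[:3,3]=o['tool_pos'];s['T']=T@np.array(s['T_tool_cam'])
    else:
        T=np.eye(4);T[:3,:3]=Rm(s['orientation']);T[:3,3]=s['origin'];s['T']=T
    return s
def Rm(r):
    r=np.array(r)
    return r if r.shape==(3,3) else R.from_euler('xyz',r).as_matrix()
def cloud(s):
    K=np.array([[s['f'],0,s['cx']],[0,s['f'],s['cy']],[0,0,1]])
    v,u=np.mgrid[0:400,0:640]
    p=cv2.undistortPoints(np.stack([u,v],-1).reshape(-1,1,2).astype(float),K,np.array(s['D'])).reshape(400,640,2)
    d=s['depth']; c=np.stack([p[...,0]*d,-p[...,1]*d,-d],-1)
    return c@s['T'][:3,:3].T+s['T'][:3,3]
def save(s,n): cv2.imwrite('pics/'+n,s['image'][...,::-1])
E
python3 - <<'E'
from h import *
o=robot.get_obs();print({k:np.round(v,3) for k,v in o.items()})
for n in('top','side'):
    s=snap(n);save(s,n+'1.png');print(n,s['origin'],s['orientation'],s['fov_y'],s['D'])
    np.save(n+'1.npy',cloud(s))
E
```

```text
{'time': np.float64(0.0), 'joint_positions': array([-1.218,  0.088,  1.372, -0.   ,  1.684, -0.103]), 'qvel': array([ 0.   , -0.   , -0.003, -0.001,  0.002,  0.001]), 'joint_torque': array([ 0.0000e+00, -3.4018e+01, -3.0242e+01,  7.2000e-02,  3.3000e-02,
       -0.0000e+00]), 'tool_pos': array([ 0.242, -0.493,  0.169]), 'ee_rot': array([-3.139, -0.   ,  0.456]), 'wrist_force': array([ 0.096, -0.96 , -0.258]), 'wrist_torque': array([ 0.059,  0.025, -0.073]), 'finger_force': np.float64(0.0), 'width': np.float64(0.094)}
top [ 0.20126434 -0.02419802  1.23944491] [ 0.2004402   0.00227452 -1.52575803] 53.32164945891572 [-0.01829898  0.          0.          0.          0.        ]
side [0.10063582 0.88928227 1.0980352 ] [ 0.76714006  0.00759883 -2.79815497] 48.06978038516783 [0.01405202 0.         0.         0.         0.        ]
```

View pics/top1.png

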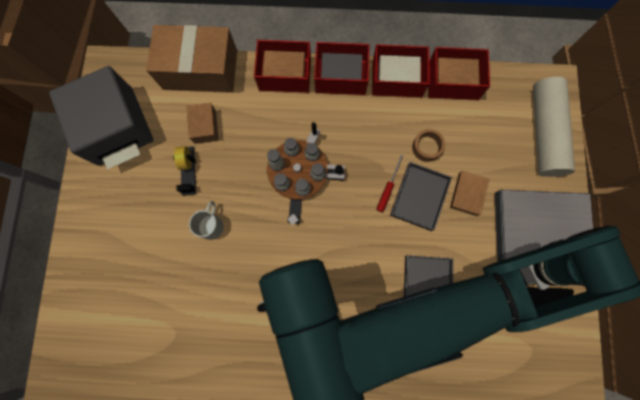

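View pics/side1.png

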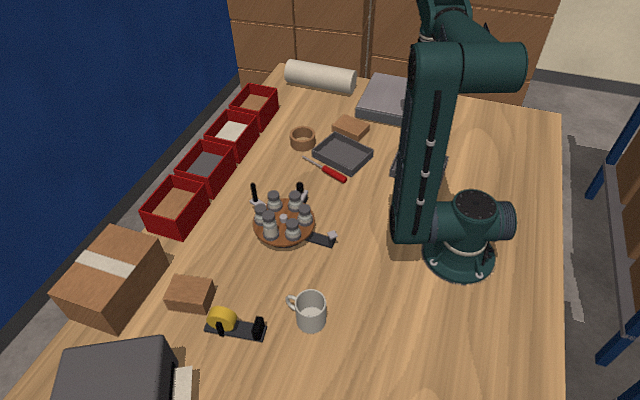

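The top view shows the carousel axis at about (297,168), the pointer at (294,213), the peg at (315,130) and the plug at (337,172). The far tray is at (421,196), with a look-alike near the robot at (428,275). The side view agrees, and a taller jar shows at about (270,222). I'll measure these from depth.

```bash
python3 - <<'E'
from h import *
for n in('top','side'):
    P=np.load(n+'1.npy').reshape(-1,3)
    # carousel region
    m=(P[:,2]>.01)&(P[:,0]>.28)&(P[:,0]<.75)&(P[:,1]<.2)&(P[:,1]>-.2)
    Q=P[m]; print(n,len(Q))
    for lo,hi in((.07,.09),(.09,.11),(.11,.15)):
        q=Q[(Q[:,2]>lo)&(Q[:,2]<hi)]
        # grid cluster
        img=np.zeros((240,200),np.uint8)
        ij=((q[:,:2]-[.28,-.2])/.002).astype(int); img[ij[:,0],ij[:,1]]=1
        k,l,st,c=cv2.connectedComponentsWithStats(cv2.dilate(img,np.ones((3,3))))
        lab=l[ij[:,0],ij[:,1]]
        for i in range(1,k):
            w=q[lab==i]; 
            if len(w)>3: print(lo,len(w),w.mean(0).round(4),w[:,:2].min(0).round(3),w[:,:2].max(0).round(3),w[:,2].max().round(3))
P=np.load('top1.npy')
print('pix',[(uv,P[uv[1],uv[0]].round(3)) for uv in((297,168),(294,217),(315,130),(337,172),(340,172),(421,196),(421,165),(447,177),(432,228),(393,214))])
q=P.reshape(-1,3); m=(q[:,2]>.025)&(q[:,2]<.045)&(q[:,0]>.3)&(q[:,0]<.6)&(q[:,1]<-.2)&(q[:,1]>-.55)
img=np.zeros((300,400),np.uint8);w=q[m];ij=((w[:,:2]-[.3,-.6])/.002).astype(int);img[ij[:,0],ij[:,1]]=1
k,l,st,c=cv2.connectedComponentsWithStats(cv2.dilate(img,np.ones((5,5))));lab=l[ij[:,0],ij[:,1]]
for i in range(1,k):
    v=w[lab==i]
    if len(v)>20:
        r=cv2.minAreaRect(v[:,:2].astype(np.float32)); print('tray?',len(v),r)
E
```

```text
top 3577
0.07 23 [0.4521 0.062  0.0757] [0.447 0.046] [0.469 0.082] 0.09
0.07 30 [0.4664 0.1236 0.0754] [0.459 0.11 ] [0.489 0.146] 0.09
0.07 23 [0.5006 0.0196 0.0744] [0.496 0.003] [0.512 0.036] 0.084
0.07 53 [ 0.5221 -0.0421  0.0805] [ 0.512 -0.053] [ 0.534 -0.032] 0.086
0.07 31 [0.5262 0.1438 0.081 ] [0.518 0.13 ] [0.545 0.165] 0.09
0.07 31 [0.5628 0.0405 0.0777] [0.557 0.025] [0.574 0.058] 0.089
0.07 33 [0.5764 0.1017 0.0756] [0.571 0.087] [0.589 0.124] 0.089
0.07 15 [0.6405 0.0364 0.0794] [0.637 0.031] [0.646 0.044] 0.09
0.09 123 [0.4634 0.0642 0.0994] [0.447 0.048] [0.482 0.081] 0.105
0.09 122 [0.4767 0.1291 0.0995] [0.459 0.111] [0.494 0.147] 0.106
0.09 124 [0.5121 0.0209 0.0995] [0.496 0.003] [0.532 0.039] 0.105
0.09 44 [0.5282 0.1455 0.102 ] [0.52 0.13] [0.553 0.168] 0.11
0.09 114 [0.5753 0.0413 0.0994] [0.558 0.024] [0.594 0.057] 0.106
0.09 121 [0.5883 0.1065 0.0991] [0.571 0.089] [0.606 0.124] 0.106
0.09 11 [0.6402 0.0387 0.0998] [0.638 0.031] [0.646 0.046] 0.108
0.11 139 [0.5379 0.149  0.132 ] [0.522 0.133] [0.557 0.167] 0.138
0.11 24 [0.6444 0.0387 0.1161] [0.639 0.033] 
[... 1373 characters left out ...]
21, 196), array([ 0.466, -0.309,  0.003])), ((421, 165), array([ 0.57 , -0.31 , -0.003])), ((447, 177), array([ 0.526, -0.385,  0.026])), ((432, 228), array([ 0.364, -0.34 ,  0.013])), ((393, 214), array([ 0.399, -0.216,  0.034]))]
tray? 169 ((0.39324963092803955, -0.5401108860969543), (0.010631399229168892, 0.18439608812332153), 87.76808166503906)
tray? 338 ((0.4623190760612488, -0.3034820258617401), (0.14170026779174805, 0.18186421692371368), 71.60565185546875)
tray? 1115 ((0.47784870862960815, -0.4564850628376007), (0.09170053899288177, 0.121648408472538), 74.81019592285156)
tray? 78 ((0.5889623165130615, -0.3233009874820709), (0.07209745794534683, 0.01940453052520752), 88.93799591064453)
```

```bash
cat >> h.py <<'E'
def down(yaw,tilt=0): # tilt (deg) about tool y
    return R.from_euler('z',yaw,degrees=True)*R.from_euler('x',180,degrees=True)*R.from_euler('y',tilt,degrees=True)
def go(p,Rt,o=None):
    o=o or robot.get_obs(); R0=R.from_matrix(Rm(o['ee_rot']))
    print('turn',(R0.inv()*Rt).as_rotvec().round(3),'cm',(R0.inv().apply(np.array(p)-o['tool_pos'])*100).round(2),
      '| t',round(float(o['time']),2),'pos',np.round(o['tool_pos'],4),'F',np.round(o['wrist_force'],1),'w',round(float(o['width']),4),'ff',round(float(o['finger_force']),1))
E
python3 - <<'E'
from h import *
go([.524,-.0415,.17],down(90))
E
```

```text
turn [-2.000e-03 -1.000e-03 -1.115e+00] cm [ 4.522e+01 -2.815e+01  1.000e-02] | t 0.1 pos [ 0.2419 -0.4933  0.1694] F [-0.6  0.3 -1.2] w 0.0941 ff 0.0
```

>>> {"fn": "move_arm", "kwargs": {"deltas": [0,0,-0.13,5,-3.1,0,-1,0,0,-0.26,10,-6.2,0,-1,0,0,-0.4,14,-8.7,0,-1,0,0,-0.53,18,-11.2,0,-1,0,0,-0.66,22,-13.7,0,-1,0,0,-0.8,26,-16.2,0,-1,0,0,-0.93,30,-18.7,0,-1,0,0,-1.0,33,-20.6,0,-1]}}

```text
time: 0.9
tool_pos: [0.4484, -0.161, 0.1701]
ee_rot: [-3.141, -0.001, 1.461]
wrist_force: [0.8, -0.0, -0.3]
width: 0.0938
finger_force: 0.0
```

```bash
python3 - <<'E'
from h import *
go([.524,-.0415,.17],down(90))
E
```

```text
turn [-0.    -0.001 -0.11 ] cm [12.7   6.2   0.02] | t 0.9 pos [ 0.4484 -0.161   0.1701] F [ 0.8 -0.  -0.3] w 0.0938 ff 0.0
```

>>> {"fn": "move_arm", "kwargs": {"deltas": [0,0,-0.05,4,2,0,-1,0,0,-0.11,8,4,0,-1,0,0,-0.11,11,5.4,0,-1,0,0,-0.11,12.7,6.2,0,-1,0,0,-0.11,12.7,6.2,0,-1,0,0,-0.11,12.7,6.2,0,-1]}}

```text
time: 1.5
tool_pos: [0.5234, -0.0447, 0.1699]
ee_rot: [-3.14, 0.001, 1.566]
wrist_force: [0.4, 0.3, 0.9]
width: 0.0941
finger_force: 0.0
```

```bash
python3 - <<'E'
from h import *
go([.524,-.0415,.049],down(90))
s=snap('wrist');save(s,'w1.png');P=cloud(s);np.save('w1.npy',P)
q=P.reshape(-1,3);d=s['depth'].ravel()>0
for lo,hi,c,r in((.075,.095,(.524,-.0415),.03),(.11,.13,(.647,.04),.03)):
    m=d&(q[:,2]>lo)&(q[:,2]<hi)&(np.hypot(q[:,0]-c[0],q[:,1]-c[1])<r);w=q[m]
    if len(w): print(len(w),w.mean(0),w.min(0),w.max(0))
E
```

```text
turn [-0.002  0.001 -0.004] cm [ 0.33  0.08 12.09] | t 1.5 pos [ 0.5234 -0.0447  0.1699] F [0.4 0.3 0.9] w 0.0941 ff 0.0
495 [ 0.52527387 -0.04165667  0.08303138] [ 0.51339316 -0.05368586  0.07509198] [ 0.53706935 -0.03064278  0.08595144]
403 [0.64613137 0.03777419 0.11752956] [0.63939339 0.03002752 0.11014152] [0.65584046 0.04614597 0.12056509]
```

View pics/w1.png

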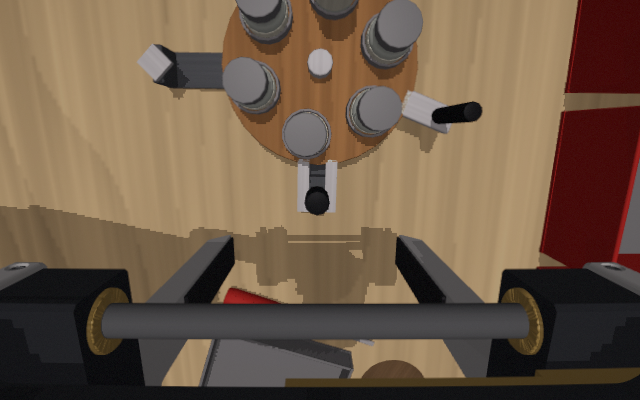

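The wrist picture shows the plug head at (317,202) between the open fingers' line, the peg top at (470,111), the hub at (320,62) and the pointer at (155,62). I'm descending on the plug.

>>> {"fn": "move_arm", "kwargs": {"deltas": [0,0,0,0.27,0.2,4,-1,0,0,0,0.27,0.2,8,-1,0,0,0,0.27,0.2,11,-1,0,0,0,0.27,0.2,12.1,-1,0,0,0,0.27,0.2,12.1,-1,0,0,0,0.27,0.2,12.1,0.3,0,0,0,0.27,0.2,12.1,1,0,0,0,0.27,0.2,12.1,1]}}

```text
time: 2.35
tool_pos: [0.5273, -0.0423, 0.0516]
ee_rot: [3.138, 0.001, 1.566]
wrist_force: [-0.3, -0.1, -0.2]
width: 0.0739
finger_force: 0.0
```

>>> {"fn": "move_arm", "kwargs": {"deltas": [0,0,0,0,0,0,1,0,0,0,0,0,0,1,0,0,0,0,0,0,1,0,0,0,0,0,0,1]}}

```text
time: 2.75
tool_pos: [0.5259, -0.0418, 0.0495]
ee_rot: [3.142, 0.0, 1.566]
wrist_force: [0.6, -0.3, 0.5]
width: 0.0413
finger_force: 0.0
```

>>> {"fn": "move_arm", "kwargs": {"deltas": [0,0,0,0,0,0,1,0,0,0,0,0,0,1,0,0,0,0,0,0,1,0,0,0,0,0,0,1,0,0,0,0,0,0,1]}}

```text
time: 3.25
tool_pos: [0.5259, -0.0419, 0.0495]
ee_rot: [-3.142, 0.0, 1.566]
wrist_force: [-0.0, -0.3, -0.7]
width: 0.0023
finger_force: 0.0
```

```bash
python3 - <<'E'
from h import *
s=snap('wrist');a=s['image'];s2=snap('top')
b=cv2.resize(s2['image'][100:260,220:480],(640,394))
cv2.imwrite('pics/c1.png',cv2.resize(np.vstack([a,b]),(480,595))[...,::-1])
q=cloud(s).reshape(-1,3);w=q[(s['depth'].ravel()>0)&(q[:,2]>.05)&(q[:,2]<.12)&(np.hypot(q[:,0]-.525,q[:,1]+.042)<.06)]
print(len(w),w.mean(0),w.min(0),w.max(0)); o=robot.get_obs();print(o['width'],o['finger_force'])
E
```

```text
3218 [ 0.52217172 -0.01090075  0.09578654] [ 0.49979987 -0.05376876  0.05063241] [0.53927048 0.01775789 0.1199841 ]
0.00031683929215681927 0.0
```

View pics/c1.png

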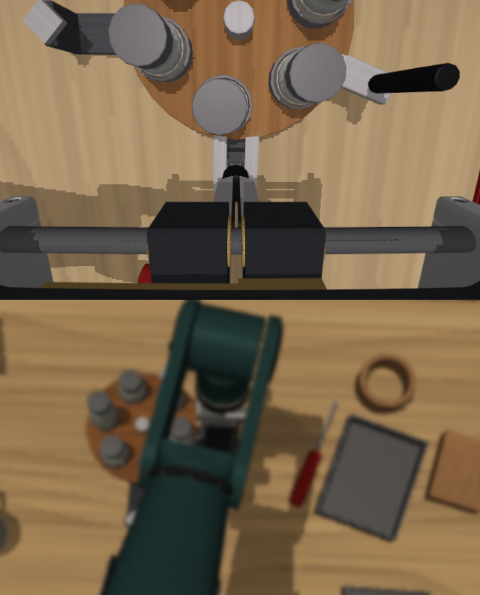

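The picture shows the fingers shut at about (237,190), with the plug head behind their tips at (237,172). The grasp missed, so I'll measure where the fingertips really are.

```bash
python3 - <<'E'
from h import *
o=robot.get_obs();s=snap('wrist');P=cloud(s);d=s['depth']
print(o['joint_positions'].round(3),np.round(o['tool_pos'],4)); print(np.round(s['T_tool_cam'],3))
for v in range(200,345,12): 
    print(v,[P[v,u].round(3).tolist() for u in (300,308,316,324,332)], [round(float(d[v,u]),3) for u in (308,324)])
s=snap('side');P=cloud(s).reshape(-1,3)
w=P[(abs(P[:,0]-.525)<.05)&(abs(P[:,1]+.05)<.035)&(P[:,2]>.04)&(P[:,2]<.16)]
for z in np.arange(.04,.16,.015):
    v=w[abs(w[:,2]-z)<.0075]
    if len(v): print(round(z,3),len(v),v.min(0).round(3),v.max(0).round(3))
save(s,'s2.png'); cv2.imwrite('pics/s2c.png',cv2.resize(s['image'][130:260,230:400],(680,520),interpolation=2)[...,::-1])
E
```

```text
[-0.187  0.094  1.607 -0.     1.441 -0.182] [ 0.5259 -0.0419  0.0495]
[[-0.     0.972  0.234  0.068]
 [ 1.    -0.     0.     0.   ]
 [ 0.     0.234 -0.972 -0.214]
 [ 0.     0.     0.     1.   ]]
200 [[0.516, -0.02, 0.043], [0.521, -0.025, 0.021], [0.527, -0.025, 0.021], [0.533, -0.025, 0.019], [0.538, -0.02, 0.044]] [0.248, 0.25]
212 [[0.516, -0.028, 0.043], [0.521, -0.032, 0.03], [0.527, -0.032, 0.029], [0.533, -0.032, 0.029], [0.538, -0.029, 0.043]] [0.241, 0.241]
224 [[0.516, -0.037, 0.045], [0.522, -0.032, 0.062], [0.527, -0.031, 0.064], [0.532, -0.033, 0.057], [0.538, -0.037, 0.043]] [0.21, 0.215]
236 [[0.517, -0.035, 0.078], [0.522, -0.032, 0.087], [0.527, -0.033, 0.083], [0.531, -0.032, 0.086], [0.538, -0.046, 0.043]] [0.185, 0.186]
248 [[0.519, -0.032, 0.106], [0.523, -0.031, 0.107], [0.527, -0.033, 0.102], [0.531, -0.032, 0.106], [0.535, -0.032, 0.106]] [0.166, 0.167]
260 [[0.519, -0.032, 0.122], [0.523, -0.031, 0.123], [0.527, -0.033, 0.118], [0.531, -0.032, 0.121], [0.534, -0.032, 0.122]] [0.15, 0.152]
272 [[0.523, -0.007, 0.189], [0.523, -0.032, 0.134], [0.527, -0.033, 0.
[... 625 characters left out ...]
, -0.013, 0.205], [0.525, -0.015, 0.203], [0.527, -0.017, 0.2], [0.528, -0.014, 0.204], [0.53, -0.013, 0.206]] [0.069, 0.067]
344 [[0.523, -0.016, 0.205], [0.525, -0.017, 0.203], [0.527, -0.166, -0.002], [0.528, -0.016, 0.204], [0.53, -0.015, 0.206]] [0.069, 0.067]
0.04 40 [ 0.506 -0.063  0.041] [ 0.546 -0.02   0.047]
0.055 14 [ 0.506 -0.059  0.048] [ 0.523 -0.016  0.062]
0.07 20 [ 0.516 -0.044  0.064] [ 0.536 -0.03   0.077]
0.085 25 [ 0.517 -0.051  0.078] [ 0.534 -0.031  0.092]
0.1 24 [ 0.515 -0.048  0.094] [ 0.539 -0.03   0.105]
0.115 34 [ 0.514 -0.045  0.109] [ 0.538 -0.03   0.122]
0.13 33 [ 0.515 -0.049  0.123] [ 0.541 -0.03   0.137]
0.145 33 [ 0.515 -0.047  0.138] [ 0.54  -0.028  0.151]
```

View pics/s2c.png

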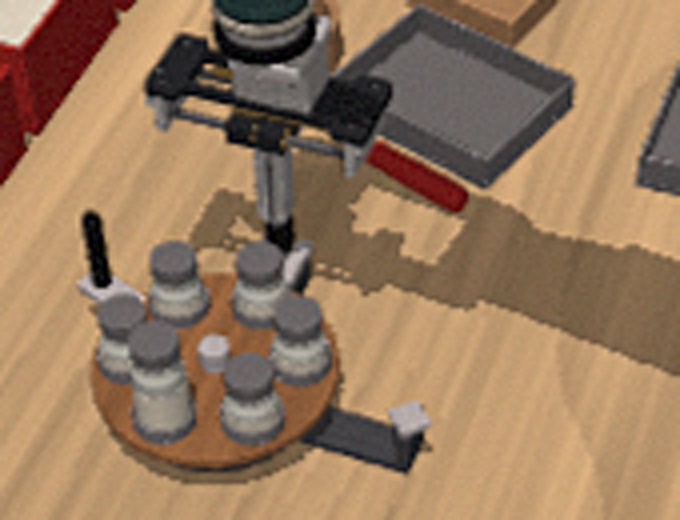

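```bash
python3 - <<'E'
from h import *
P=np.load('w1.npy')
for uv in((233,238),(230,250),(225,262),(215,265),(398,238),(402,250),(408,262),(205,290)): print(uv,P[uv[1],uv[0]].round(4))
s=snap('wrist');P=cloud(s);im=s['image']
for v in (226,232,238,244,250,256,264):
    print(v,[(u,P[v,u].round(3).tolist(),im[v,u].tolist()) for u in range(288,346,8)])
s=snap('side');P=cloud(s);im=s['image']
for v in range(165,196,3):
    print(v,[(u,P[v,u].round(3).tolist(),im[v,u].tolist()) for u in range(296,308,3)])
E
```

```text
(233, 238) [ 4.224e-01 -1.046e-01  4.000e-04]
(230, 250) [ 0.4766 -0.0408  0.2124]
(225, 262) [ 0.4769 -0.0428  0.2246]
(215, 265) [ 0.4769 -0.0375  0.2409]
(398, 238) [ 0.571  -0.0358  0.2073]
(402, 250) [ 0.5707 -0.0389  0.2182]
(408, 262) [ 0.5706 -0.0406  0.2306]
(205, 290) [ 0.4769 -0.0424  0.2564]
226 [(288, [0.507, -0.038, 0.043], [170, 164, 164]), (296, [0.513, -0.038, 0.044], [176, 170, 171]), (304, [0.519, -0.032, 0.065], [9, 7, 10]), (312, [0.525, -0.031, 0.069], [13, 13, 14]), (320, [0.53, -0.032, 0.065], [14, 13, 14]), (328, [0.535, -0.038, 0.045], [115, 109, 111]), (336, [0.541, -0.038, 0.045], [175, 168, 170]), (344, [0.551, -0.052, -0.001], [168, 142, 107])]
232 [(288, [0.507, -0.042, 0.045], [170, 164, 165]), (296, [0.513, -0.043, 0.043], [176, 170, 171]), (304, [0.52, -0.032, 0.078], [11, 11, 14]), (312, [0.525, -0.031, 0.082], [16, 15, 17]), (320, [0.529, -0.032, 0.079], [10, 8, 8]), (328, [0.535, -0.036, 0.067], [9, 8, 9]), (336, [0.541, -0.043, 0.043], [175, 169, 169]), (344, [0.551, -0.057, -0.0], [168, 141, 106])]
238 [(288, [0.507, -0.047, 0.044], [168, 162, 1
[... 3150 characters left out ...]
), (299, [0.524, -0.037, 0.082], [53, 49, 51]), (302, [0.515, -0.04, 0.082], [1, 0, 7]), (305, [0.537, -0.113, 0.005], [113, 92, 67])]
189 [(296, [0.534, -0.034, 0.068], [68, 63, 58]), (299, [0.522, -0.031, 0.075], [0, 1, 0]), (302, [0.518, -0.043, 0.064], [10, 9, 12]), (305, [0.533, -0.103, 0.002], [119, 100, 80])]
192 [(296, [0.515, 0.009, 0.103], [107, 101, 104]), (299, [0.506, 0.008, 0.104], [90, 85, 85]), (302, [0.525, -0.059, 0.033], [38, 35, 38]), (305, [0.511, -0.051, 0.046], [163, 150, 153])]
195 [(296, [0.508, 0.026, 0.108], [105, 99, 100]), (299, [0.501, 0.019, 0.103], [111, 107, 105]), (302, [0.514, -0.032, 0.049], [188, 176, 175]), (305, [0.509, -0.045, 0.038], [127, 120, 120])]
```

The fingertips end at z≈0.088 while the reported TCP is 0.0495, so the real finger end sits about 38 mm behind the reported TCP. The fingers closed just above the head. I'll allow for that by opening, going 35 mm lower and gripping again.

>>> {"fn": "move_arm", "kwargs": {"deltas": [0,0,0,0,0,-0.5,-0.3,0,0,0,0,0,-0.5,-0.3,0,0,0,0,0,-0.5,-0.3,0,0,0,0,0,-0.5,-0.3,0,0,0,0,0,-0.5,-0.3,0,0,0,0,0,-0.5,-0.3,0,0,0,0,0,-0.5,-0.3,0,0,0,0,0,-0.5,-0.3]}}

```text
time: 4.35
tool_pos: [0.5259, -0.0419, 0.0544]
ee_rot: [-3.142, 0.0, 1.566]
wrist_force: [-0.0, -0.5, -0.8]
width: 0.0598
finger_force: 0.0
```

>>> {"fn": "move_arm", "kwargs": {"deltas": [0,0,0,0,0,1,-0.3,0,0,0,0,0,2.5,-0.3,0,0,0,0,0,3.5,-0.3,0,0,0,0,0,3.95,-0.3,0,0,0,0,0,3.95,1,0,0,0,0,0,3.95,1,0,0,0,0,0,3.95,1,0,0,0,0,0,3.95,1]}}

```text
time: 5.15
tool_pos: [0.5265, -0.042, 0.0157]
ee_rot: [3.14, 0.0, 1.566]
wrist_force: [0.3, 0.0, 0.1]
width: 0.0324
finger_force: 0.0
```

>>> {"fn": "move_arm", "kwargs": {"deltas": [0,0,0,0,0,0,1,0,0,0,0,0,0,1,0,0,0,0,0,0,1]}}

```text
time: 5.45
tool_pos: [0.5261, -0.042, 0.0154]
ee_rot: [3.141, 0.0, 1.566]
wrist_force: [0.2, -1.0, 1.2]
width: 0.0235
finger_force: 30.0
```

Gripped: the opening is 23.5 mm and the finger force 30 N. Now pulling straight up.

>>> {"fn": "move_arm", "kwargs": {"deltas": [0,0,0,0,0,-0.5,1,0,0,0,0,0,-1,1,0,0,0,0,0,-2,1,0,0,0,0,0,-3.5,1,0,0,0,0,0,-5.5,1,0,0,0,0,0,-8,1,0,0,0,0,0,-11,1,0,0,0,0,0,-13,1]}}

```text
time: 6.25
tool_pos: [0.5269, -0.0423, 0.149]
ee_rot: [3.137, 0.001, 1.566]
wrist_force: [0.9, 0.1, -0.7]
width: 0.0234
finger_force: 30.0
```

```bash
python3 - <<'E'
from h import *
s=snap('wrist');save(s,'w2.png');P=cloud(s)
o=robot.get_obs();print(o['width'],o['finger_force'],o['tool_pos'])
# finer measures from here: carousel jars + tray pointer
q=P.reshape(-1,3);w=q[(s['depth'].ravel()>0)&(np.hypot(q[:,0]-.526,q[:,1]+.042)<.03)&(q[:,2]>.05)]
for z in np.arange(.06,.2,.015):
    v=w[abs(w[:,2]-z)<.0075]
    if len(v): print(round(z,3),len(v),v.min(0).round(3),v.max(0).round(3))
a=np.radians(-18.4);ex=np.array([np.cos(a),np.sin(a),0]);c=np.array([.462,-.3035,0])
for tilt in(45,-45):
    Rt=down(-18.4+180,tilt);z=Rt.apply([0,0,1]);print(tilt,'tool z',z.round(2))
go([.462,-.3035,.145],down(161.6))
E
```

```text
0.022911536118686644 29.999816715717316 [ 0.52880073 -0.04264832  0.15254685]
0.135 13 [ 0.521 -0.042  0.14 ] [ 0.532 -0.037  0.142]
0.15 103 [ 0.521 -0.044  0.143] [ 0.533 -0.037  0.157]
0.165 89 [ 0.521 -0.041  0.158] [ 0.532 -0.037  0.171]
0.18 68 [ 0.51  -0.043  0.183] [ 0.544 -0.032  0.187]
0.195 765 [ 0.503 -0.042  0.188] [ 0.551 -0.03   0.202]
45 tool z [-0.67  0.22 -0.71]
-45 tool z [ 0.67 -0.22 -0.71]
turn [ 0.008  0.009 -1.255] cm [-26.12  -6.56   0.75] | t 6.3 pos [ 0.5288 -0.0426  0.1525] F [1.2 0.1 1.3] w 0.0229 ff 30.0
```

View pics/w2.png

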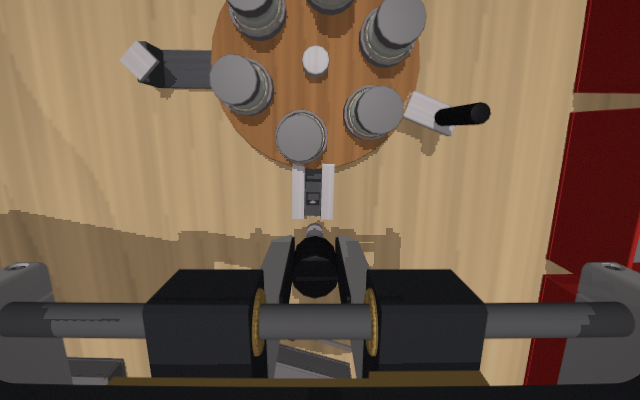

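The plug is out and held (head at (316,265), shank tip (315,230)), and the socket at (313,195) is empty. Carrying it to the far tray.

>>> {"fn": "move_arm", "kwargs": {"deltas": [0,0,0.13,-2,-0.3,0,1,0,0,0.26,-5,-0.9,0,1,0,0,0.4,-9,-1.5,0,1,0,0,0.54,-13,-2.2,0,1,0,0,0.68,-17,-2.9,0,1,0,0,0.82,-21,-3.6,0,1,0,0,0.96,-24,-4.1,0,1,0,0,1.1,-26,-4.5,0,1]}}

```text
time: 7.1
tool_pos: [0.4787, -0.3042, 0.1452]
ee_rot: [3.141, 0.001, 0.458]
wrist_force: [-0.1, -0.4, -1.1]
width: 0.0235
finger_force: 30.0
```

```bash
python3 - <<'E'
from h import *
go([.483,-.3105,.15],down(-18.4))
E
```

```text
turn [0.001 0.    0.779] cm [ 0.11  0.76 -0.48] | t 7.1 pos [ 0.4787 -0.3042  0.1452] F [-0.1 -0.4 -1.1] w 0.0235 ff 30.0
```

>>> {"fn": "move_arm", "kwargs": {"deltas": [0,0,0.14,0.1,0.7,-0.4,1,0,0,0.28,0.1,0.7,-0.4,1,0,0,0.42,0.1,0.7,-0.4,1,0,0,0.56,0.1,0.7,-0.4,1,0,0,0.7,0.1,0.7,-0.4,1,0,0,0.78,0.1,0.7,-0.4,1,0,0,0.78,0.1,0.7,-0.4,1]}}

```text
time: 7.8
tool_pos: [0.4835, -0.3076, 0.1493]
ee_rot: [3.141, -0.0, -0.314]
wrist_force: [0.0, -0.1, -0.2]
width: 0.0235
finger_force: 30.0
```

```bash
python3 - <<'E'
from h import *
go([.483,-.3105,.08],down(-18.4,45)); go([.483,-.3105,.02],down(-18.4,45))
E
```

```text
turn [-0.002  0.785  0.007] cm [0.04 0.29 6.93] | t 7.8 pos [ 0.4835 -0.3076  0.1493] F [ 0.  -0.1 -0.2] w 0.0235 ff 30.0
turn [-0.002  0.785  0.007] cm [ 0.04  0.29 12.93] | t 7.8 pos [ 0.4835 -0.3076  0.1493] F [ 0.  -0.1 -0.2] w 0.0235 ff 30.0
```

>>> {"fn": "move_arm", "kwargs": {"deltas": [0,0.13,0,0,0.3,1.2,1,0,0.26,0,0,0.3,2.4,1,0,0.4,0,0,0.3,3.6,1,0,0.54,0,0,0.3,4.8,1,0,0.68,0,0,0.3,6,1,0,0.785,0,0,0.3,7,1,0,0.785,0,0,0.3,8.5,1,0,0.785,0,0,0.3,9.5,1]}}

```text
time: 8.6
tool_pos: [0.4812, -0.3094, 0.0518]
ee_rot: [3.142, -0.783, -0.314]
wrist_force: [0.1, 0.2, -0.2]
width: 0.0237
finger_force: 30.0
```

```bash
python3 - <<'E'
from h import *
go([.483,-.3105,.02],down(-18.4,45))
E
```

```text
turn [-0.005  0.002  0.005] cm [-2.1   0.05  2.4 ] | t 8.6 pos [ 0.4812 -0.3094  0.0518] F [ 0.1  0.2 -0.2] w 0.0237 ff 30.0
```

>>> {"fn": "move_arm", "kwargs": {"deltas": [0,0,0,-0.7,0,0.8,1,0,0,0,-1.3,0,1.5,1,0,0,0,-1.8,0,2.1,1,0,0,0,-2.1,0,2.4,1,0,0,0,-2.1,0,2.4,1]}}

```text
time: 9.1
tool_pos: [0.4849, -0.3106, 0.0214]
ee_rot: [-3.141, -0.784, -0.314]
wrist_force: [0.4, -0.1, -0.3]
width: 0.0235
finger_force: 30.0
```

>>> {"fn": "move_arm", "kwargs": {"deltas": [0,0,0,-0.25,0,0.25,1,0,0,0,-0.25,0,0.25,1,0,0,0,-0.25,0,0.25,0,0,0,0,-0.25,0,0.25,0,0,0,0,-0.25,0,0.25,0,0,0,0,-0.25,0,0.25,0,0,0,0,-0.25,0,0.25,0]}}

```text
time: 9.8
tool_pos: [0.4848, -0.3111, 0.0189]
ee_rot: [3.141, -0.785, -0.314]
wrist_force: [-0.8, 0.2, -0.2]
width: 0.0469
finger_force: 0.0
```

```bash
python3 - <<'E'
from h import *
go([.483,-.3105,.02],down(-18.4,45))
s=snap('wrist');save(s,'w3.png')
E
```

```text
turn [-0.005  0.     0.005] cm [-0.05 -0.   -0.21] | t 9.8 pos [ 0.4848 -0.3111  0.0189] F [-0.8  0.2 -0.2] w 0.0469 ff 0.0
```

View pics/w3.png

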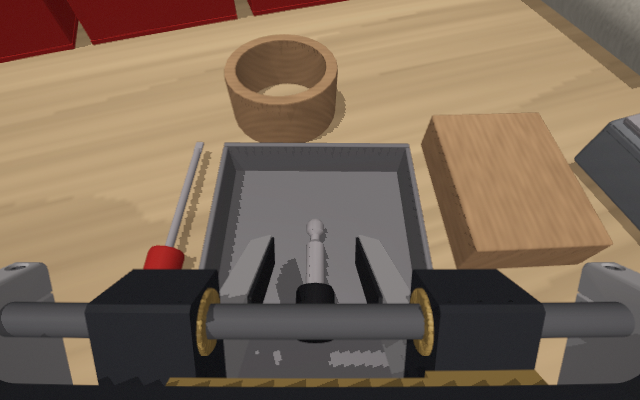

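The plug is in the tray: its shank is at (316,250) and its head at (316,300), between the open fingers. I'll retract along the tool and fix the axis from the stored clouds.

>>> {"fn": "move_arm", "kwargs": {"deltas": [0,0,0,0,0,-3,0,0,0,0,0,0,-6,0,0,0,0,1,0,-9,0,0,-0.13,0,4,0,-12,0,0,-0.26,0,7,0,-13,0,0,-0.39,0,9,0,-13,0,0,-0.52,0,9,0,-13,0,0,-0.65,0,9,0,-13,0]}}

```text
time: 10.65
tool_pos: [0.4591, -0.3028, 0.1768]
ee_rot: [3.139, -0.134, -0.313]
wrist_force: [0.1, -0.0, 0.0]
width: 0.0472
finger_force: 0.0
```

```bash
python3 - <<'E'
from h import *
P=np.load('w1.npy').reshape(-1,3)
w=P[(np.hypot(P[:,0]-.527,P[:,1]-.0865)<.03)&(P[:,2]>.05)&(P[:,2]<.08)]
print('hub',len(w),w.mean(0).round(4),w.min(0).round(4),w.max(0).round(4))
w=P[(np.hypot(P[:,0]-.37,P[:,1]-.0865)<.04)&(P[:,2]>.03)&(P[:,2]<.06)]
print('ptr',len(w),w.mean(0).round(4),w.min(0).round(4),w.max(0).round(4))
go([.6475,.038,.15],down(-20))
s=snap('top');q=cloud(s).reshape(-1,3);w=q[(np.hypot(q[:,0]-.462,q[:,1]+.3035)<.09)&(q[:,2]>.008)&(q[:,2]<.1)]
E
```

```text
hub 586 [0.5286 0.0842 0.063 ] [0.5167 0.0736 0.0501] [0.5399 0.0967 0.0654]
ptr 917 [0.3702 0.0885 0.0454] [0.3517 0.0712 0.03  ] [0.3855 0.1073 0.0497]
turn [-0.    -0.134  0.035] cm [  6.99 -38.24   3.55] | t 10.65 pos [ 0.4591 -0.3028  0.1768] F [ 0.1 -0.   0. ] w 0.0472 ff 0.0
```

>>> {"fn": "move_arm", "kwargs": {"deltas": [0,-0.13,0.03,0.8,-4.2,0,0,0,-0.13,0.03,1.6,-9,0.3,0,0,-0.13,0.03,2.5,-13.8,0.6,0,0,-0.13,0.03,3.4,-18.6,1,0,0,-0.13,0.03,4.3,-23.4,1.5,0,0,-0.13,0.03,5.2,-28.2,2,0,0,-0.13,0.03,6,-33,2.5,0,0,-0.13,0.03,6.7,-36.5,3,0]}}

```text
time: 11.5
tool_pos: [0.6383, 0.0262, 0.1528]
ee_rot: [-3.138, -0.005, -0.342]
wrist_force: [-0.2, -0.2, 0.7]
width: 0.0467
finger_force: 0.0
```

>>> {"fn": "move_arm", "kwargs": {"deltas": [0,0,0,0,0,0,0,0,0,0,0,0,0,0,0,0,0,0,0,0,0]}}

```text
time: 11.8
tool_pos: [0.6373, 0.0219, 0.1536]
ee_rot: [-3.14, -0.005, -0.345]
wrist_force: [1.3, 0.9, 1.2]
width: 0.0468
finger_force: 0.0
```

```bash
python3 - <<'E'
from h import *
s=snap('wrist');P=cloud(s);save(s,'w4.png')
q=P.reshape(-1,3);w=q[(np.hypot(q[:,0]-.6475,q[:,1]-.038)<.025)&(q[:,2]>.1)&(q[:,2]<.13)&(s['depth'].ravel()>0)]
print(len(w), w.mean(0).round(4),w.min(0).round(4),w.max(0).round(4)) if len(w) else 0
o=robot.get_obs();print(o['joint_positions'].round(3),o['ee_rot'])
go([.6475,.038,.045],down(-21))
E
```

```text
378 [0.6491 0.0373 0.1163] [0.64   0.0302 0.1   ] [0.6558 0.0457 0.1204]
[-0.055  0.282  1.177  0.     1.677  1.862] [-3.13971388 -0.00562259 -0.3459129 ]
turn [-0.002 -0.006  0.021] cm [ 0.34 -1.86 10.9 ] | t 11.85 pos [0.6373 0.0216 0.1539] F [-0.8  0.3  0.7] w 0.0471 ff 0.0
```

View pics/w4.png

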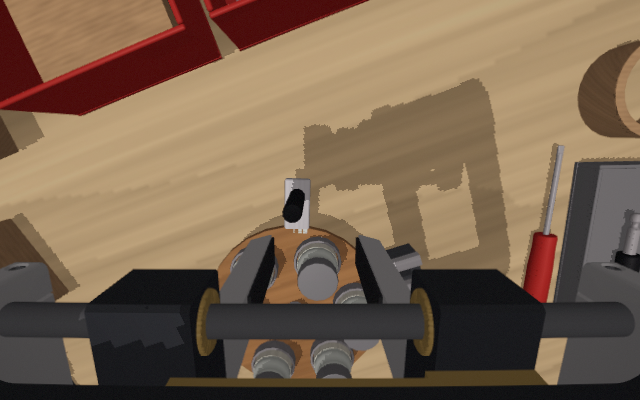

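The peg is at (293,205), about 2 cm off to the left of the fingers' middle, and the plug shows lying in the tray at (630,245). I'll align, descend and close on the peg.

>>> {"fn": "move_arm", "kwargs": {"deltas": [0,0,0.02,0.4,-1.9,0,0,0,0,0.02,0.4,-1.9,0,0,0,0,0.02,0.4,-1.9,3,0,0,0,0.02,0.4,-1.9,6,0,0,0,0.02,0.4,-1.9,9,0,0,0,0.02,0.4,-1.9,10.9,0,0,0,0.02,0.4,-1.9,10.9,0,0,0,0.02,0.4,-1.9,10.9,1]}}

```text
time: 12.65
tool_pos: [0.6483, 0.0385, 0.0451]
ee_rot: [-3.14, -0.005, -0.365]
wrist_force: [-0.3, 0.3, -0.4]
width: 0.0423
finger_force: 0.0
```

>>> {"fn": "move_arm", "kwargs": {"deltas": [0,0,0,0,0,0,1,0,0,0,0,0,0,1,0,0,0,0,0,0,1,0,0,0,0,0,0,1,0,0,0,0,0,0,1,0,0,0,0,0,0,1]}}

```text
time: 13.25
tool_pos: [0.6493, 0.039, 0.0462]
ee_rot: [-3.14, -0.008, -0.364]
wrist_force: [-1.7, -2.6, 5.9]
width: 0.0155
finger_force: 30.0
```

The peg is gripped. I'll turn it along a 128 mm arc with the hand following, 32° per call.

>>> {"fn": "move_arm", "kwargs": {"deltas": [0,0,-0.07,-0.03,-0.89,0,1,0,0,-0.14,-0.12,-1.78,0,1,0,0,-0.21,-0.28,-2.66,0,1,0,0,-0.28,-0.5,-3.53,0,1,0,0,-0.35,-0.77,-4.38,0,1,0,0,-0.42,-1.11,-5.21,0,1,0,0,-0.49,-1.5,-6.01,0,1,0,0,-0.56,-1.95,-6.78,0,1]}}

```text
time: 14.05
tool_pos: [0.6551, 0.1095, 0.0461]
ee_rot: [3.139, -0.007, 0.198]
wrist_force: [-0.9, -3.6, 5.1]
width: 0.0153
finger_force: 30.0
```

```bash
cat >> h.py <<'E'
def ang(A=(.5275,.085)):
    o=robot.get_obs();d=o['tool_pos'][:2]-np.array(A);print('peg ang',np.degrees(np.arctan2(d[1],d[0])).round(2),'r',np.hypot(*d).round(4),'yaw',np.degrees(o['ee_rot'][2]).round(1),'F',np.round(o['wrist_force'],1),o['width'],o['finger_force'],o['tool_pos'])
E
python3 -c "
from h import *
ang()"
```

```text
peg ang 10.85 r 0.1299 yaw 11.4 F [-0.9 -3.6  5.1] 0.015268326500332625 30.006696581840515 [0.65511219 0.10946295 0.04612183]
```

>>> {"fn": "move_arm", "kwargs": {"deltas": [0,0,-0.07,-0.03,-0.89,0,1,0,0,-0.14,-0.12,-1.78,0,1,0,0,-0.21,-0.28,-2.66,0,1,0,0,-0.28,-0.5,-3.53,0,1,0,0,-0.35,-0.77,-4.38,0,1,0,0,-0.42,-1.11,-5.21,0,1,0,0,-0.49,-1.5,-6.01,0,1,0,0,-0.56,-1.95,-6.78,0,1]}}

```text
time: 14.85
tool_pos: [0.623, 0.1722, 0.0461]
ee_rot: [3.136, -0.006, 0.758]
wrist_force: [0.5, -3.8, 5.4]
width: 0.0152
finger_force: 30.0
```

>>> {"fn": "move_arm", "kwargs": {"deltas": [0,0,-0.07,-0.03,-0.89,0,1,0,0,-0.14,-0.12,-1.78,0,1,0,0,-0.21,-0.28,-2.66,0,1,0,0,-0.28,-0.5,-3.53,0,1,0,0,-0.35,-0.77,-4.38,0,1,0,0,-0.42,-1.11,-5.21,0,1,0,0,-0.49,-1.5,-6.01,0,1,0,0,-0.56,-1.95,-6.78,0,1]}}

```text
time: 15.65
tool_pos: [0.5628, 0.2086, 0.0461]
ee_rot: [3.132, -0.003, 1.318]
wrist_force: [1.5, -3.6, 6.6]
width: 0.0153
finger_force: 30.1
```

>>> {"fn": "move_arm", "kwargs": {"deltas": [0,0,0,0,0,0,1,0,0,0,0,0,0,1,0,0,0,0,0,0,1]}}

```text
time: 15.95
tool_pos: [0.5626, 0.2087, 0.0461]
ee_rot: [3.133, -0.003, 1.315]
wrist_force: [0.8, -2.7, 6.5]
width: 0.0154
finger_force: 30.0
```

```bash
python3 - <<'E'
from h import *
ang()
for n in('top','side','wrist'):
    s=snap(n);q=cloud(s).reshape(-1,3);m=(s['depth'].ravel()>0)&(np.hypot(q[:,0]-.5275,q[:,1]-.085)<.09)
    w=q[m&(q[:,2]>.132)&(q[:,2]<.145)&(q[:,0]<.5)]; 
    if len(w)>5:
        c,r=cv2.minEnclosingCircle(w[:,:2].astype(np.float32));print(n,'tall',len(w),w.mean(0).round(4),np.round(c,4),round(r,4),'ang',np.degrees(np.arctan2(c[1]-.085,c[0]-.5275)).round(1))
    save(s,n+'5.png')
a=cv2.imread('pics/side5.png')[130:270,200:370];b=cv2.imread('pics/wrist5.png')
cv2.imwrite('pics/c5.png',np.vstack([cv2.resize(a,(440,310)),cv2.resize(b,(440,275))]))
E
```

```text
peg ang 74.14 r 0.1285 yaw 75.4 F [ 0.8 -2.7  6.5] 0.015403702525123745 30.049105882644653 [0.5626277  0.20865271 0.04610365]
top tall 100 [0.4604 0.0912 0.1342] [0.4606 0.0916] 0.0184 ang 174.4
side tall 105 [0.4637 0.0926 0.1375] [0.4648 0.0927] 0.0201 ang 173.0
```

View pics/c5.png

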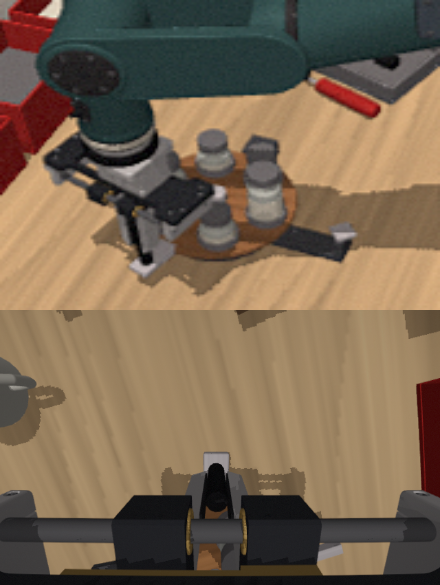

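The picture shows the tall jar, seen from the side at (265,195), almost in line with the pointer at (343,232), with the peg between the fingers. The remaining angle comes from a circle fit of the peg path.

```bash
python3 - <<'E'
from h import *
from scipy.optimize import least_squares
p=np.array([[.6493,.0390],[.6551,.1095],[.623,.1722],[.5627,.2087]])
f=least_squares(lambda x:np.hypot(*(p-x).T)-.128,[.527,.085]).x
a=np.degrees(np.arctan2(*(p-f).T[::-1]));print(f,a,'r',np.hypot(*(p-f).T),'turned',a[-1]-a[0])
# top & side camera each with own reference: axis (hub/jar-derived), pointer
for n,A in(('top',(.5257,.0853)),('side',(.5293,.0875))):
    q=np.load(n+'1.npy').reshape(-1,3);w=q[(np.hypot(q[:,0]-.37,q[:,1]-.0865)<.03)&(q[:,2]>.041)&(q[:,2]<.056)]
    c=w.mean(0);print(n,len(w),c,'front',np.degrees(np.arctan2(c[1]-A[1],c[0]-A[0])))
for J,A in(((.4606,.0916),(.5257,.0853)),((.4640,.0927),(.5293,.0875))): print('jar',np.degrees(np.arctan2(J[1]-A[1],J[0]-A[0])))
E
```

```text
[0.5296105  0.08486169] [-20.96544347  11.10802335  43.0823197   75.04009903] r [0.12817516 0.12788534 0.12786547 0.12818285] turned 96.00554249803426
top 65 [0.36630449 0.08968134 0.04572416] front 178.42549628796596
side 68 [0.37042317 0.09011012 0.04903124] front 179.05879702514966
jar 174.47245984834382
jar 175.4470036084292
```

>>> {"fn": "move_arm", "kwargs": {"deltas": [0,0,-0.035,0,-0.45,0,1,0,0,-0.07,-0.03,-0.89,0,1,0,0,-0.07,-0.03,-0.89,0,1,0,0,-0.07,-0.03,-0.89,0,1,0,0,-0.07,-0.03,-0.89,0,1,0,0,-0.07,-0.03,-0.89,0,1,0,0,-0.07,-0.03,-0.89,0,1,0,0,-0.07,-0.03,-0.89,0,1]}}

```text
time: 16.9
tool_pos: [0.5541, 0.2107, 0.0461]
ee_rot: [3.133, -0.003, 1.385]
wrist_force: [1.3, -2.8, 6.9]
width: 0.0155
finger_force: 30.1
```

```bash
python3 - <<'E'
from h import *
ang((.5296,.0849))
for n,A,fr in(('top',(.5257,.0853),178.4),('side',(.5293,.0875),179.06)):
    s=snap(n);q=cloud(s).reshape(-1,3)
    w=q[(s['depth'].ravel()>0)&(np.hypot(q[:,0]-A[0],q[:,1]-A[1])<.09)&(q[:,2]>.132)&(q[:,2]<.145)&(q[:,0]<.5)]
    c,r=cv2.minEnclosingCircle(w[:,:2].astype(np.float32));print(n,np.degrees(np.arctan2(c[1]-A[1],c[0]-A[0])).round(2),fr)
    if n=='top':
        w=q[(np.hypot(q[:,0]-.462,q[:,1]+.3035)<.06)&(q[:,2]>.013)&(q[:,2]<.1)];print('plug in tray',len(w),w.mean(0),w.max(0),w.min(0))
E
```

```text
peg ang 78.97 r 0.1281 yaw 79.4 F [ 1.3 -2.8  6.9] 0.015508239352949087 30.052438974380493 [0.5541174  0.21068251 0.04611741]
top 178.74 178.4
plug in tray 126 [ 0.44657124 -0.29696846  0.0211493 ] [ 0.49183606 -0.27995126  0.03098694] [ 0.41423396 -0.315682    0.01361629]
side -179.34 179.06
```

```bash
python3 -c "
from bench import robot
print(robot.close_job())"
```

```text
the job is handed in; nothing more can be done
None
```

I handed the job in at about 17 s: the plug lies in the far grey tray, and the carousel is turned 100° with the tall jar in line with the pointer (within about 2° by both cameras). The gripper still holds the peg.

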